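Show a sealing die's working face to the inspection camera

ROBOT

A 6-joint arm with a two-finger parallel gripper is mounted at the origin on the work surface. World frame = base frame: x ahead of the robot, y to its left, z up, the work surface at z = 0. Lengths are in mm, angles in rad, forces in N, time in s.
With the tool pointing down it reaches from about 275 to 750 mm from the base axis. Payload 10.2 kg.
Tool frame: the origin (TCP) lies at the very end of the fingers, on their centre line; the grasp point (between the pads) lies 19 mm behind it; z points along the fingers, y is the line along which they close (so a half turn about z gives the same grasp; the last joint's range is limited). The gripper opens to 85 mm and grips with 20 to 120 N. Pads are 22 mm wide; open, the fingers measure 114 mm over their backs; the gripper's body (76 mm by 85 mm) begins 54 mm behind the grasp point. The pads swing forward as they close: fully open they stand 13 mm farther back than shut.
Start: joints at [-1.383, 0.313, 1.498, -0, 1.331, -0.223], TCP at [209.643, -481.332, 195.594] pointing down, gripper open.
Joint ranges: [-2.94, 2.94], [-0.97, 2.17], [0.19, 2.56], [-1.23, 4.37], [0.02, 3.11], [-2.88, 2.88]. Speed limits (rad/s): [2.39, 2.39, 3.01, 3.14, 3.14, 3.14].

INTERFACE

Orientations are given as a unit quaternion [w, x, y, z].
In Python, from rig import * gives the robot as it stands. The module is installed in compiled form; this text tells all that it offers.
- The arm moves only by the shell command python3 -m crank 'ROWS' [FORCE]. ROWS is JSON, a list that holds one entry, the list of rows, each a list of 7 numbers: the shift along the tool's x, y, z in units of 25 mm (1.0 is 25 mm), then the turn, a rotation vector about the tool's x, y, z in units of 8 degrees (1.0 is 8 degrees), then the finger opening in mm, from 0 to 85.4. A call has exactly 8 rows; each row shifts and turns the commanded pose from where the row before left it, along the tool's axes as they then stand; what a row does not reach is not made up. A row lasts 1/10 s, in which the tool goes at most 50 mm and 8.59 degrees, less where a joint would pass 70% of its speed; a pose out of reach is approached as far as the arm can. A call is refused whole if a number of a shift passes 1 or a number of a turn 1, either way. A call with a gripper value outside its range is refused whole. The fingers move at their own pace and stop on an object; FORCE is the grip in N (left out, the last holds). Time passes only in rows, so rows that do not move let the fingers close, or fill a call up. It gives the time, the measured TCP pose, the force, the opening and the grip force at its end, in the units of the state.
- sense(): the state, without advancing time (a new reading comes with each control period).
- capture(name): name is "side" or "top"; returns the picture (384x512x3 uint8, blue, green, red); there is no depth.
- camera_model(name): a dict with "fx", "fy", "cx", "cy" (pixels), "world_from_camera" (4x4, takes a point from camera to world coordinates). Camera axes: x right, y up, looking along -z (the intrinsics and any distortion apply to the point x, -y, -z); pixel columns grow to the right and rows downward; lengths in mm; the calibration is good to about 2 mm. A picture is of the moment at which its call begins. camera_model takes no time and is no camera call.
- finish_job(): hands the job in; it is judged then, once.
The state is a dict: "time_s": time; "joints": joint angles; "dq": joint speeds; "tau": joint torques, N m; "eef_pos": TCP position; "ee_rot": TCP orientation; "force": force on the tool from outside, world axes, zero at the start; "wrist_torque": the same for the moment, N m; "grip_width": opening from 0.0 (shut) to 1.0 (fully open); "grip_force": force on a finger pad.
Only numpy, scipy, OpenCV 4.12 (cv2) and the standard library are available. Lean on these libraries where they do the work, as an engineer would, in place of code of your own. Each camera call takes 0.05 s, during which the arm holds its last target. There are 200 camera calls.

TASK

Slide the clear guard of the sealing jig fully open, then take the sealing die with the orange grip out of its wooden nest and hold it up to the inspection camera: the middle of its black underside at the camera's focus point (midway between the tips of the two yellow pins), facing squarely down into the lens. Finish holding it there, still and gripped, with the guard left open; do not bump the camera or its pins, and leave the other dies in their nests and everything else on the bench where it is.

Things in the scene. Friction and masses are not known exactly. Their poses are not given: they have to be found in the camera images.
- jig: Sealing jig, fixed: blue frame 360 (x) x 380 (y) mm, origin under its centre on the table. Maroon board on it, top at z = 42 mm, with 4 wooden nest rings (106 outside, 84 inside, 20 high) at x = +-72, y = +-80 mm: orange and blue dies at y = +80, white die at y = -80. Rails along y at x = +-166 (20 wide, top z = 122 mm) carry the guard.
- guard (a joint): Slide of the guard: clear panel 348 (x) x 150 (y) x 5 mm with yellow edge strips, lying flat over the nests, top 129 mm above the table (strips 133). In m: 0 = shut, over the nests at y = +80; 0.17 = fully open at its stop, slid to the jig's -y over the nests at y = -80. Starts at 0 to 0.03. Slides with about 2 N and stays where left.
- guard_handle (a point): Centre of the guard's handle bar, black, 82 mm along the jig's x, 16 x 16 mm in section, centre 35 mm above the panel's top (z = 164.5 mm above the table), on two posts 12 mm thick at x = +-33 mm. Axes as the jig's. Moves with the guard.
- die_orange: Sealing die with the ORANGE grip, loose, 0.15 to 0.31 kg, 62 mm high. Origin: centre of its flat black underside; z up. Disc 76 mm across, 14 thick; stem 14 thick; grip bar from z = 30 to 62 mm, 16 thick along the die's x, 56 long along its y. Stands on the maroon board in a nest ring (4 mm play), at first under the guard; bar within 0.45 rad of the jig's y.
- die_blue: Same die with a blue grip, in the other nest under the guard. Leave it.
- die_white: Same die with a white grip, in a nest at the jig's y = -80 mm. Leave it.
- camera: Inspection camera, fixed: foot 130 x 130 mm, origin on the table under the head. The head leans 0.55 rad from vertical towards its -x (robot) side, so the lens looks up and back towards the robot. Nothing of it is higher than 260 mm.
- focus (a point): Camera's focus point in the air, 243 mm above the table, 120 mm from the lens glass, midway between the tips of two yellow pins (6 thick, 140 apart) that run along the line of sight and end level with it. z = line of sight, out of the lens (up, leaning 0.55 rad to the robot side); y from pin to pin. Die's underside centre goes here, die's z along this z; turn about z is free.
- cup: Clear plastic cup, 84 mm across, 45 mm high; origin under its centre. Leave it.
- spare_ring: Loose spare wooden ring, 106 mm across, 20 mm high; origin under its centre. Leave it.
- screwdriver: Screwdriver lying on the table. Leave it.
- jar: Closed jar, 60 mm across, 80 mm high. Leave it.
- brush: Hand brush lying on the table. Leave it.
Not all that is in view belongs to the job. Leave any purple look-alike of the camera alone.

How it is judged (in metres and radians):
On the way, in this order (a step that is already met when the one before it is completed fails the run):
1. the guard is slid open while the die still stands in its nest (value of joint guard above 0.155 m and height (world z) of die_orange below 0.05 m), for 0.2 s.
2. the orange die is gripped and lifted clear of its nest (height (world z) of die_orange above 0.1 m and contact force between the fingers and die_orange above 1 N), for 0.2 s.
At the end, for the whole second after the job is handed in: Orange die gripped in the air, still, off the camera, underside centre within 20 mm of the focus, axis within 0.17 rad of the line of sight; guard at least 150 of 170 mm open; other dies within 20 mm and all else within 40 mm of their starts (distance between die_orange and focus below 0.02 m and angle between the z axis of die_orange and the z axis of focus, either way round below 0.17 rad and angle between die_orange's own z axis and vertical below 1.2 rad and contact force between the fingers and die_orange above 1 N and contact force between die_orange and camera below 0.1 N and linear speed of die_orange below 0.02 m/s and angular speed of die_orange below 0.2 rad/s and value of joint guard above 0.15 m and distance of each of die_blue, die_white from where it was at the start of the episode below 0.02 m and distance of each of cup, spare_ring, screwdriver, jar, brush from where it was at the start of the episode below 0.04 m); the arm keeps its last pose, push and grip.
It fails at once if the camera or its pins are bumped (over 5 N) (contact force between any of the arm, the fingers, die_orange and camera above 5 N).
It fails at once if another die is knocked out of its nest or over (distance of any of die_blue, die_white from where it was at the start of the episode above 0.03 m or angle between any of die_blue, die_white's own z axis and vertical above 0.5 rad).
It fails at once if something else on the bench is knocked away (distance of any of cup, spare_ring, screwdriver, jar, brush from where it was at the start of the episode above 0.05 m).
It also fails if it takes over 54 s, if anything falls off the work surface, if the arm or the gripper's body presses on something with over 40 N, if the wrist force passes 120 N, or if a joint passes its speed limit or range.

## Working session

There is one attempt and no reset: what is moved stays moved. The work goes in short steps, Python scripts to look and compute and a shell command to move; the robot and the scene stay as the last step left them, time stands still between calls to the robot, and variables do not carry over. Pictures are saved under pics/ and viewed, at most 10 in all, crops included, and the job is handed in when it is done.

```bash
mkdir -p pics; cat > h.py <<'E'
from rig import *
import numpy as np, cv2
from scipy.spatial.transform import Rotation as R
def ray(name,u,v):
    m=camera_model(name);T=np.array(m["world_from_camera"])
    d=T[:3,:3]@np.array([(u-m["cx"])/m["fx"],-(v-m["cy"])/m["fy"],-1]);return T[:3,3],d/np.linalg.norm(d)
def atz(name,u,v,z):
    o,d=ray(name,u,v);return o+d*(z-o[2])/d[2]
def tri(a,b):
    o1,d1=ray("side",*a);o2,d2=ray("top",*b)
    A=np.c_[d1,-d2];s=np.linalg.lstsq(A,o2-o1,rcond=None)[0]
    p,q=o1+d1*s[0],o2+d2*s[1];return (p+q)/2,np.linalg.norm(p-q)
def proj(name,p):
    m=camera_model(name);T=np.linalg.inv(np.array(m["world_from_camera"]));c=T[:3,:3]@np.array(p)+T[:3,3]
    return m["cx"]+m["fx"]*c[0]/-c[2], m["cy"]-m["fy"]*c[1]/-c[2]
E
python3 - <<'E'
from h import *
np.set_printoptions(precision=3,suppress=True)
for n in("side","top"):
    m=camera_model(n);print({k:(v if k!="world_from_camera" else np.array(v).round(3).tolist()) for k,v in m.items()})
    im=capture(n);cv2.imwrite(f"pics/{n}0.png",im);cv2.imwrite(f"pics/{n}0b.png",cv2.resize(im,(800,600),interpolation=cv2.INTER_CUBIC))
print(sense())
E
```

```text
{'fx': 455.42697192706703, 'fy': 455.42697192706703, 'cx': 254.52326445259027, 'cy': 195.69746982630727, 'world_from_camera': [[-0.986, 0.12, -0.119, 280.162], [-0.168, -0.758, 0.631, 869.857], [-0.014, 0.642, 0.767, 1229.023], [0.0, 0.0, 0.0, 1.0]]}
{'fx': 347.77773865067144, 'fy': 347.77773865067144, 'cx': 253.57837231581158, 'cy': 192.7902919700347, 'world_from_camera': [[0.002, 0.986, -0.167, 263.292], [-1.0, -0.0, -0.012, -13.571], [-0.012, 0.167, 0.986, 1393.538], [0.0, 0.0, 0.0, 1.0]]}
{'time_s': 0.1, 'joints': array([-1.383,  0.313,  1.498, -0.   ,  1.331, -0.223]), 'dq': array([-0.001, -0.003, -0.002, -0.   , -0.   , -0.001]), 'tau': array([  0.002, -41.29 , -26.014,  -0.   ,   0.003,  -0.   ]), 'eef_pos': array([ 209.589, -481.073,  195.105]), 'ee_rot': array([-0.001,  0.979,  0.204,  0.   ]), 'force': array([ 1.259, -0.02 ,  0.473]), 'wrist_torque': array([ 0.012, -0.027,  0.049]), 'grip_force': 0.0, 'grip_width': 0.9969421325639126}
```

View pics/top0b.png

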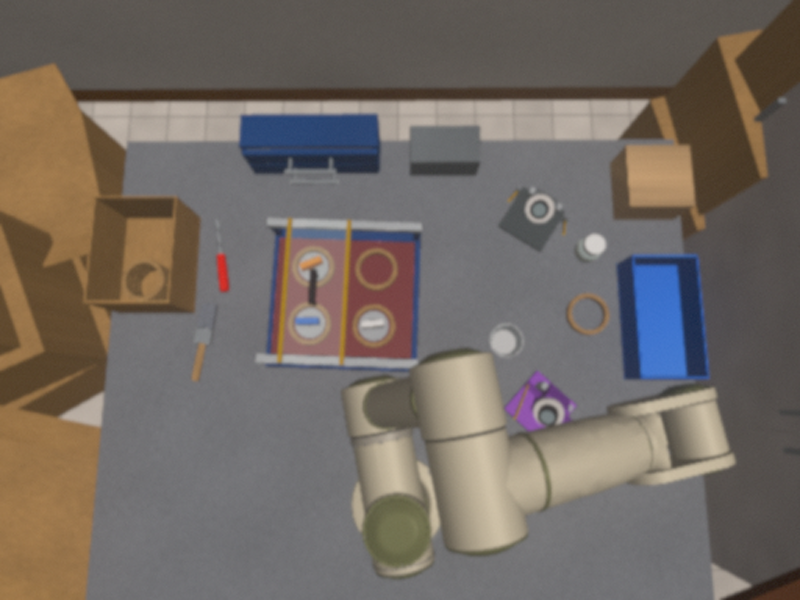

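View pics/side0b.png

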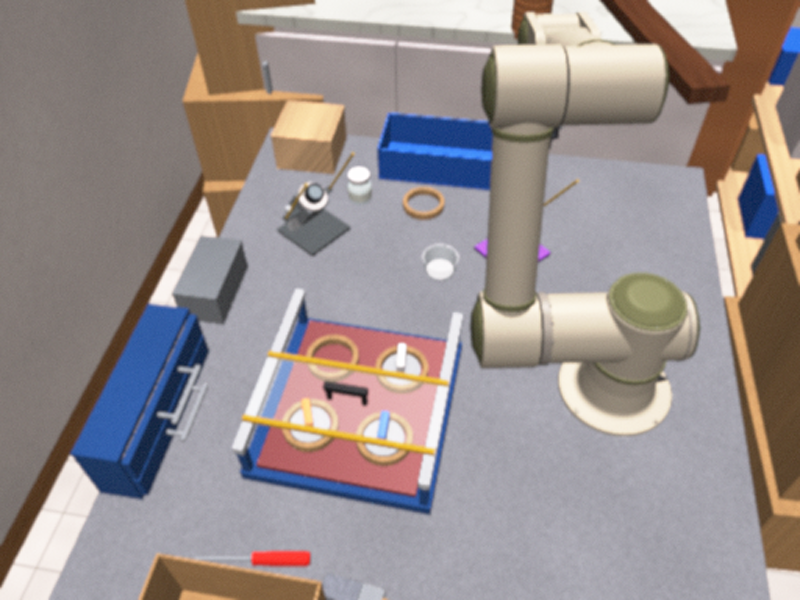

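The top view (800 px enlargement) shows the jig at about (345,292), yaw near 0, with the guard on its left (+y) half. The orange die is at (312,264), the blue at (308,322), the white at (373,324) and the handle at (312,287). There are two cameras: a dark one at (537,213) and a purple look-alike at (547,410). The dark one fits, since the task says to leave purple alone. I'll enlarge the details next.

```bash
python3 - <<'E'
from h import *
t=cv2.imread("pics/top0.png");s=cv2.imread("pics/side0.png")
def crop(im,x,y,w,h,k): 
    c=cv2.resize(im[y:y+h,x:x+w],None,fx=k,fy=k,interpolation=cv2.INTER_CUBIC)
    for i in range(0,w,10):
        cv2.line(c,(i*k,0),(i*k,12 if (x+i)%50 else 25),(0,255,0),1)
    for j in range(0,h,10):
        cv2.line(c,(0,j*k),(12 if (y+j)%50 else 25,j*k),(0,255,0),1)
    return c
# jig: top origin (160,130) x4 ; side origin(150,180)
a=crop(t,160,130,120,120,5);cv2.imwrite("pics/jt.png",a)
b=crop(s,150,180,160,150,5)[:600,:];b=crop(s,150,180,155,120,5);cv2.imwrite("pics/js.png",b)
c=np.hstack([crop(t,310,110,65,60,6),crop(s,170,90,65,80,6)[:360]]);cv2.imwrite("pics/cam.png",c);print(a.shape,b.shape,c.shape)
E
```

```text
(600, 600, 3) (600, 775, 3) (360, 780, 3)
```

View pics/jt.png

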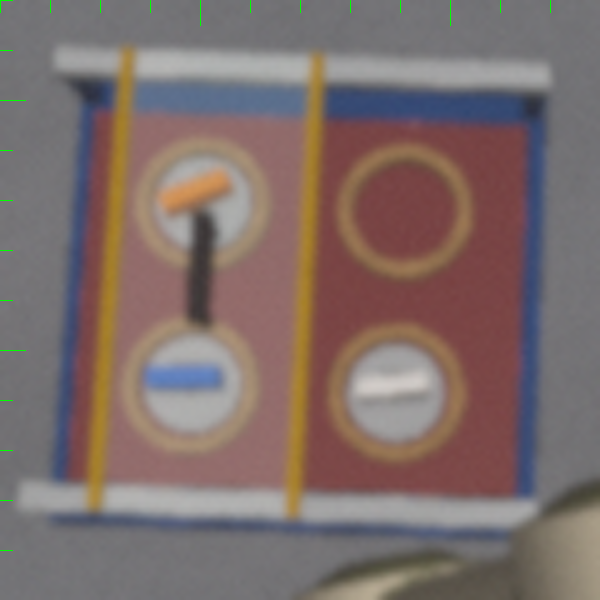

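View pics/js.png

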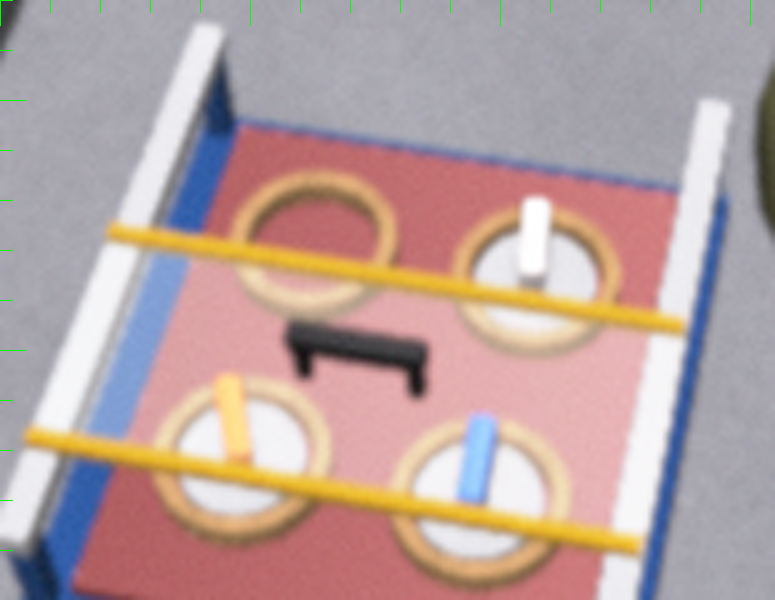

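View pics/cam.png

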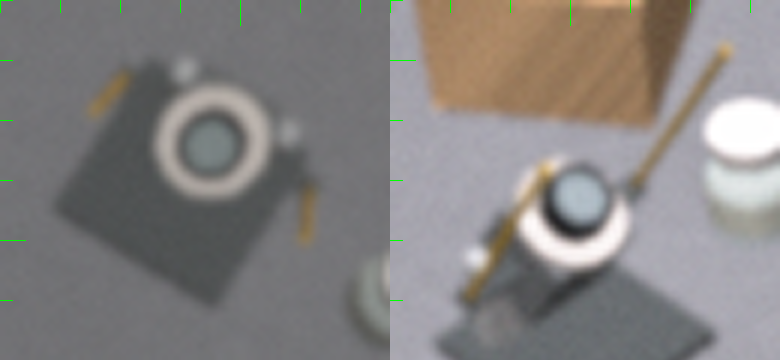

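The crops show the handle clearly in both views and the dark camera's two yellow pins with their tips in both. Next I'll triangulate, with size checks.

```bash
cat > meas.py <<'E'
from h import *
np.set_printoptions(precision=1,suppress=True)
T=lambda x,y:(160+x/5,130+y/5)
S=lambda x,y:(150+x/5,180+y/5)
CT=lambda x,y:(310+x/6,110+y/6)
CS=lambda x,y:(170+(x-390)/6,90+y/6)
def show(n,a,b):
    p,e=tri(a,b);print(n,p,"gap %.1f"%e);return p
if __name__=="__main__":
    h1=show("handle far",S(292,332),T(204,214));h2=show("handle near",S(425,352),T(199,322))
    print("len",np.linalg.norm(h1-h2),"yaw",np.arctan2(h1[1]-h2[1],h1[0]-h2[0])-0, "mid",(h1+h2)/2)
    for n,a,b in [("rail+x,+y",(12,542),(57,58)),("rail+x,-y",(210,28),(549,76)),("rail-x,-y",(714,104),(535,510))]: show(n,S(*a),T(*b))
    o1=show("orange -y end",S(228,378),T(231,182));o2=show("orange +y end",S(240,457),T(165,203))
    print("len",np.linalg.norm(o1-o2),"mid",(o1+o2)/2,"ang",np.arctan2(*(o2-o1)[1::-1]))
    for z in(104,):print([atz("top",*T(*p),z) for p in((231,182),(165,203))],[atz("side",*S(*p),z) for p in((228,378),(240,457))])
    l=show("tip L",CS(546,168),CT(92,113));r=show("tip R",CS(726,47),CT(306,242))
    l0=show("base L",CS(468,300),CT(127,73));r0=show("base R",CS(635,187),CT(311,185))
    print("sep",np.linalg.norm(l-r),"mid",(l+r)/2,"dirs",(l-l0)/np.linalg.norm(l-l0),(r-r0)/np.linalg.norm(r-r0))
    show("lens",CS(577,200),CT(211,147))
    for n,p in[("foot L",(53,207)),("foot bot",(213,306))]:print(n,atz("top",*CT(*p),12))
E
python3 meas.py
```

```text
handle far [544.3 193.2 159.6] gap 4.4
handle near [466.2 194.7 159.8] gap 1.1
len 78.08345909133583 yaw -0.019431929436244253 mid [505.3 193.9 159.7]
rail+x,+y [678.9 318.8 106.7] gap 6.3
rail+x,-y [663.8 -60.3 111.1] gap 3.4
rail-x,-y [332.3 -47.9 111.2] gap 5.3
orange -y end [589.1 185.2  87. ] gap 1.1
orange +y end [570.7 235.8  86.9] gap 2.4
len 53.77386502030971 mid [579.9 210.5  87. ] ang 1.9192655181403615
[array([584.3, 182.6, 104. ]), array([567.9, 232.6, 104. ])] [array([585. , 195.3, 104. ]), array([565.2, 245.4, 104. ])]
tip L [ 683.9 -249.   235.8] gap 2.4
tip R [ 606.9 -368.8  235.4] gap 1.5
base L [ 769.3 -306.4   71.9] gap 6.4
base R [ 691.1 -423.7   73. ] gap 6.9
sep 142.4295797393057 mid [ 645.4 -308.9  235.6] dirs [-0.4  0.3  0.8] [-0.4  0.3  0.9]
lens [ 701.4 -345.4  127.1] gap 1.5
foot L [ 699.3 -265.7   12. ]
foot bot [ 629.1 -372.2   12. ]
```

```bash
cat > fit.py <<'E'
from h import *
from scipy.optimize import least_squares
np.set_printoptions(precision=2,suppress=True)
T=lambda x,y:("top",160+(x+.5)/5-.5,130+(y+.5)/5-.5)
S=lambda x,y:("side",150+(x+.5)/5-.5,180+(y+.5)/5-.5)
# model point as function of params (q guard, L rail half length, s strip half offset)
o=[]
def add(f,px,w=1):o.append((f,px,w))
for sx,sy,px in[(1,1,T(57,60)),(1,-1,T(549,76)),(-1,1,T(20,496)),(-1,-1,T(537,512)),(1,1,S(12,542)),(1,-1,S(212,28)),(-1,-1,S(714,104))]:
    add(lambda q,L,s,sx=sx,sy=sy:(166*sx,sy*L,122),px)
for sx,sy,px in[(1,1,T(127,49)),(-1,1,T(95,509)),(1,-1,T(318,56)),(-1,-1,T(293,516)),(1,1,S(30,436)),(-1,1,S(638,546)),(1,-1,S(112,232)),(-1,-1,S(683,326))]:
    add(lambda q,L,s,sx=sx,sy=sy:(172*sx,80-q+sy*s,133),px)
for sx,px in[(1,T(204,214)),(-1,T(199,322))]:add(lambda q,L,s,sx=sx:(40*sx,80-q,168),px)
for sx,px in[(1,S(292,332)),(-1,S(424,352))]:add(lambda q,L,s,sx=sx:(40*sx,80-q,166),px)
for x,y,px in[(72,-80,T(405,211)),(-72,-80,T(397,393)),(72,80,T(201,203)),(-72,80,T(191,385)),(72,-80,S(315,238))]:
    add(lambda q,L,s,x=x,y=y:(x,y,60),px)
def world(p,m):
    c,s=np.cos(p[2]),np.sin(p[2]);return np.array([p[0]+c*m[0]-s*m[1],p[1]+s*m[0]+c*m[1],m[2]])
def res(p,raw=False):
    r=[]
    for f,(n,u,v),w in o:
        a=proj(n,world(p,f(*p[3:6])));k=6 if n=="top" else 8
        r.append((a[0]+p[k]-u,a[1]+p[k+1]-v))
    r=np.array(r)
    return r if raw else np.r_[r.ravel(),np.array(p[6:10])/3]
s=least_squares(res,[505,120,0,15,190,70,0,0,0,0],loss="soft_l1")
if __name__=="__main__":
    print(s.x);print(np.c_[res(s.x,True)])
    c=s.x[6:10]
    def tr(a,b):return tri((a[1]-c[2],a[2]-c[3]),(b[1]-c[0],b[2]-c[1]))
    CT=lambda x,y:("top",310+(x+.5)/6-.5,110+(y+.5)/6-.5)
    CS=lambda x,y:("side",170+(x-390+.5)/6-.5,90+(y+.5)/6-.5)
    for n,a,b in[("tipL",CS(546,168),CT(92,113)),("tipR",CS(726,47),CT(306,242)),("baseL",CS(468,300),CT(127,73)),("baseR",CS(635,187),CT(311,185)),("lens",CS(577,200),CT(211,147))]:print(n,*tr(a,b))
    for px in[T(231,182),T(165,203),S(228,378),S(237,435)]:
        n,u,v=px;k=0 if n=="top" else 2;print(px[0],atz(n,u-c[k],v-c[k+1],104))
    for q in(0,):print("handle",world(s.x,(0,80-s.x[3],164.5)),"nest",world(s.x,(72,80,42)))
E
python3 fit.py
```

```text
Traceback (most recent call last):
  File "fit.py", line 26, in <module>
    s=least_squares(res,[505,120,0,15,190,70,0,0,0,0],loss="soft_l1")
  File "fit.py", line 22, in res
    a=proj(n,world(p,f(*p[3:6])));k=6 if n=="top" else 8
  File "h.py", line 14, in proj
    m=camera_model(name);T=np.linalg.inv(np.array(m["world_from_camera"]));c=T[:3,:3]@np.array(p)+T[:3,3]
ValueError: time passes only in moves, steps and waits
```

```bash
sed -i '1a import functools,rig\ncamera_model=functools.cache(rig.camera_model)' h.py; python3 fit.py
```

```text
[503.16 138.2   -0.03  21.24 188.8   72.13   0.68  -0.37   0.38   0.99]
[[-0.48  0.04]
 [ 0.13 -0.05]
 [-0.02  0.13]
 [-0.12  0.63]
 [-0.51 -0.71]
 [-0.45  0.02]
 [ 0.5  -0.1 ]
 [ 0.15  0.29]
 [-0.05 -0.43]
 [-0.    0.08]
 [ 0.13 -0.4 ]
 [ 0.26 -0.03]
 [ 0.25 -0.5 ]
 [ 0.19 -0.23]
 [-0.18 -0.49]
 [ 0.07 -0.12]
 [-0.32  0.1 ]
 [-0.7   0.59]
 [ 0.78  1.26]
 [ 0.06 -0.14]
 [ 0.06 -0.17]
 [ 0.3   0.13]
 [-0.02 -0.  ]
 [-0.17  0.45]]
tipL [ 682.15 -243.19  246.25] 1.1094619714381153
tipR [ 605.72 -361.88  246.31] 2.157052193278746
baseL [ 766.5  -299.23   85.01] 2.4360423591747473
baseR [ 689.   -415.37   86.58] 2.772235959763477
lens [ 699.28 -338.12  139.51] 2.3849447946237787
top [584.43 186.75 104.  ]
top [568.05 236.72 104.  ]
side [588.48 191.06 104.  ]
side [573.73 227.56 104.  ]
handle [505.19 196.92 164.5 ] nest [577.89 215.66  42.  ]
```

The fit is consistent: residuals are about 0.5 px, and the pin tips come out at z=246 (243 expected). The pins are 141 mm apart and lean 0.56 rad. The jig is at (503,138), yaw -0.03, with the guard at 21 mm. The handle is at (505,197), the orange grip at (576,212) and the focus at about (644.5,-303,243). Next I'll raise the arm, turn the tool, then traverse.

```bash
cat > go.py <<'E'
# go.py x y z qspec : shift in tool axes (units of 25mm) and turn (units of 8deg) from present measured pose
import sys;from h import *
np.set_printoptions(precision=3,suppress=True)
def pose():
    s=sense();w=s["ee_rot"];return s,s["eef_pos"],R.from_quat([w[1],w[2],w[3],w[0]])
def down(yaw):return R.from_matrix(np.c_[[np.cos(yaw),np.sin(yaw),0],[np.sin(yaw),-np.cos(yaw),0],[0,0,-1]])
def delta(p,q):
    s,e,r=pose();print("t",s["time_s"],"pos",e,"F",s["force"],"w",s["grip_width"],s["grip_force"],"j",s["joints"])
    print("shift",r.inv().apply(np.array(p)-e)/25,"turn",np.degrees((r.inv()*q).as_rotvec())/8)
if __name__=="__main__":
    a=list(map(float,sys.argv[1:]));delta(a[:3],down(a[3]))
E
python3 -m crank '[[[0,0,-0.65,0,0,0.39,85],[0,0,-0.65,0,0,0.39,85],[0,0,-0.65,0,0,0.39,85],[0,0,-0.65,0,0,0.39,85],[0,0,-0.65,0,0,0.4,85],[0,0,-0.65,0,0,0.4,85],[0,0,-0.65,0,0,0.4,85],[0,0,-0.65,0,0,0.4,85]]]'
python3 go.py 505.2 196.9 325 -0.03
```

```text
time_s: 0.9
eef_pos: [209.6, -481.2, 325.9]
ee_rot: [-0.0, 1.0, -0.016, -0.0]
force: [-0.8, 0.1, 0.2]
grip_width: 0.994
grip_force: 0.0
t 0.9 pos [ 209.611 -481.184  325.922] F [-0.756  0.141  0.203] w 0.9942893311867528 0.0 j [-1.383  0.26   1.235  0.     1.648  0.22 ]
shift [ 10.93  -27.496   0.056] turn [-0.005  0.001 -0.02 ]
```

```bash

python3 -m crank '[[[0.34,-0.86,0,0,0,0,85],[0.34,-0.86,0,0,0,0,85],[0.34,-0.86,0,0,0,0,85],[0.34,-0.86,0,0,0,0,85],[0.34,-0.86,0,0,0,0,85],[0.34,-0.86,0,0,0,0,85],[0.34,-0.86,0,0,0,0,85],[0.34,-0.86,0,0,0,0,85]]]'
python3 -m crank '[[[0.34,-0.86,0,0,0,0,85],[0.34,-0.86,0,0,0,0,85],[0.34,-0.86,0,0,0,0,85],[0.34,-0.86,0,0,0,0,85],[0.34,-0.86,0,0,0,0,85],[0.34,-0.86,0,0,0,0,85],[0.34,-0.86,0,0,0,0,85],[0.34,-0.86,0,0,0,0,85]]]'
python3 -m crank '[[[0.34,-0.86,0,0,0,0,85],[0.34,-0.86,0,0,0,0,85],[0.34,-0.86,0,0,0,0,85],[0.34,-0.86,0,0,0,0,85],[0.34,-0.86,0,0,0,0,85],[0.34,-0.86,0,0,0,0,85],[0.34,-0.86,0,0,0,0,85],[0.34,-0.86,0,0,0,0,85]]]'
python3 go.py 505.2 196.9 230 -0.03
```

```text
time_s: 1.7
eef_pos: [283.0, -310.5, 325.3]
ee_rot: [-0.0, 1.0, -0.015, -0.0]
force: [-0.3, 0.4, 0.3]
grip_width: 0.997
grip_force: 0.0
time_s: 2.5
eef_pos: [356.2, -140.7, 325.4]
ee_rot: [-0.0, 1.0, -0.015, -0.0]
force: [-0.4, 0.8, 0.4]
grip_width: 0.997
grip_force: 0.0
time_s: 3.3
eef_pos: [429.4, 29.2, 325.4]
ee_rot: [-0.0, 1.0, -0.015, -0.0]
force: [0.7, -0.6, 0.2]
grip_width: 0.995
grip_force: 0.0
t 3.3 pos [429.39   29.211 325.354] F [ 0.669 -0.595  0.219] w 0.9950521616623119 0.0 j [-0.206  0.036  1.496 -0.     1.61   1.395]
shift [ 2.83  -6.796  3.813] turn [-0.     0.004 -0.002]
```

```bash

python3 -m crank '[[[0.35,-0.85,0.2,0,0,0,85],[0.35,-0.85,0.6,0,0,0,85],[0.35,-0.85,0.6,0,0,0,85],[0.35,-0.85,0.6,0,0,0,85],[0.35,-0.85,0.6,0,0,0,85],[0.36,-0.85,0.6,0,0,0,85],[0.36,-0.85,0.6,0,0,0,85],[0.36,-0.85,0.6,0,0,0,85]]]'
python3 go.py 505.2 196.9 147 -0.03
python3 - <<'E'
from h import *
t=capture("top");s=capture("side")
cv2.imwrite("pics/g1.png",np.hstack([cv2.resize(t[130:250,150:250],None,fx=4,fy=4,interpolation=2),cv2.resize(s[180:300,150:250],None,fx=4,fy=4,interpolation=2)]))
E
```

```text
time_s: 4.1
eef_pos: [505.3, 196.9, 214.6]
ee_rot: [0.0, 1.0, -0.015, -0.0]
force: [0.3, 0.4, 0.6]
grip_width: 0.995
grip_force: 0.0
t 4.1 pos [505.259 196.913 214.611] F [0.31  0.352 0.614] w 0.9953114295833009 0.0 j [ 0.155  0.339  1.412 -0.     1.391  1.757]
shift [-0.     0.     2.704] turn [ 0.001  0.005 -0.002]
```

View pics/g1.png

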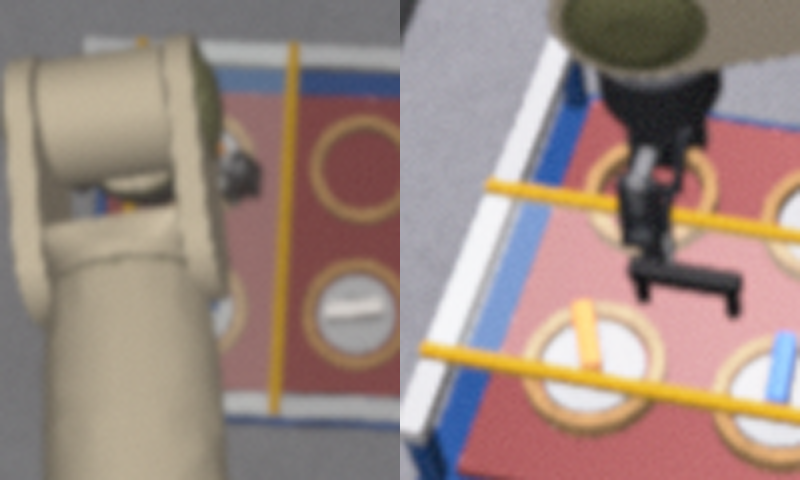

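```bash
python3 - <<'E'
from fit import *
c=s.x[6:10]
for P in[(505.2,196.9,214.6),(505.2,197+43,227),(505.2,197+57,227),(505.2,197-43,227),(505.2,197-57,227),(505.2,196.9,164.5)]:
    u,v=proj("side",P);u+=c[2];v+=c[3];a,b=proj("top",P);a+=c[0];b+=c[1]
    print(P,"side",(u-150)*4+400,(v-180)*4,"top",(a-150)*4,(b-130)*4)
E
```

```text
(505.2, 196.9, 214.6) side 679.6112534470436 235.74863189142206 top 190.21840285803376 202.10235963817297
(505.2, 240, 227) side 663.9616889214044 278.67656482437224 top 137.58830803778972 199.2339697981016
(505.2, 254, 227) side 659.1754518820778 296.58165004863656 top 121.31078480498957 199.24630594155803
(505.2, 154, 227) side 691.8753242620493 174.2529820417726 top 237.67623328399793 199.1581167959929
(505.2, 140, 227) side 696.1911163656783 158.10780895679 top 253.9854940293461 199.14575659982881
(505.2, 196.9, 164.5) side 684.8590965498553 276.82579061787305 top 199.7874285412397 213.26838065310244
```

```bash

python3 -m crank '[[[0,0,0.4,0,0,0,85],[0,0,0.4,0,0,0,85],[0,0,0.4,0,0,0,85],[0,0,0.4,0,0,0,85],[0,0,0.4,0,0,0,85],[0,0,0.4,0,0,0,85],[0,0,0.3,0,0,0,85],[0,0,0,0,0,0,85]]]' 40
python3 -m crank '[[[0,0,0,0,0,0,10],[0,0,0,0,0,0,10],[0,0,0,0,0,0,10],[0,0,0,0,0,0,10],[0,0,0,0,0,0,10],[0,0,0,0,0,0,10],[0,0,0,0,0,0,10],[0,0,0,0,0,0,10]]]'
python3 go.py 500.8 53 147 -0.03
```

```text
time_s: 5.0
eef_pos: [504.6, 195.9, 147.0]
ee_rot: [0.0, 1.0, -0.015, -0.001]
force: [0.1, 0.5, 0.1]
grip_width: 0.998
grip_force: 0.0
time_s: 5.8
eef_pos: [505.1, 196.0, 148.1]
ee_rot: [-0.0, 1.0, -0.015, 0.0]
force: [-0.4, -0.1, -0.5]
grip_width: 0.118
grip_force: 0.0
t 5.8 pos [505.136 196.017 148.095] F [-0.385 -0.079 -0.53 ] w 0.11825091955310059 0.0 j [0.154 0.39  1.517 0.    1.234 1.755]
shift [0.001 5.723 0.044] turn [-0.    -0.    -0.003]
```

The opening is 10 mm with no force, so the bar is not between the pads. I'll look.

```bash
python3 - <<'E'
from h import *
t=capture("top");s=capture("side")
cv2.imwrite("pics/g2.png",np.hstack([cv2.resize(t[130:250,150:220],None,fx=5,fy=5,interpolation=2),cv2.resize(s[190:310,170:260],None,fx=5,fy=5,interpolation=2)]))
E
```

```text
(no output)
```

View pics/g2.png

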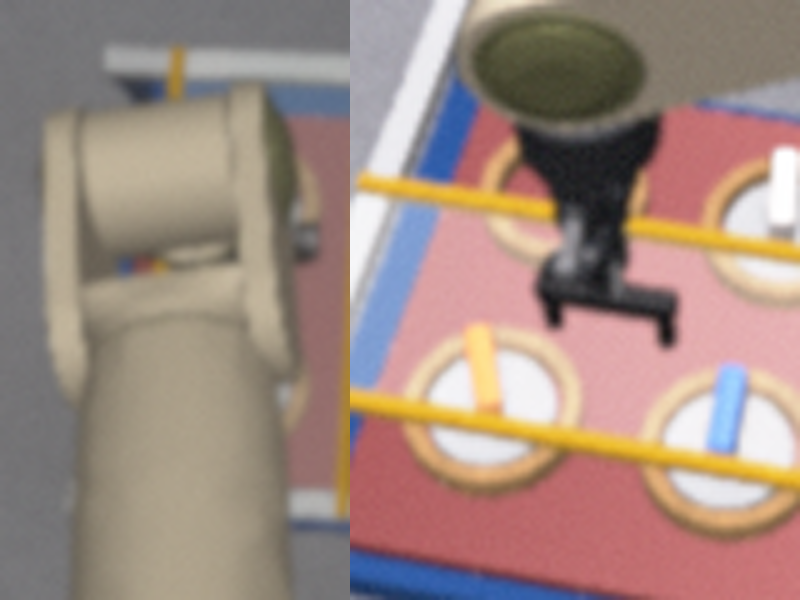

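```bash
python3 - <<'E'
from fit import *
c=s.x[6:10]
cv2.imwrite("pics/a.png",capture("side"))
for P in[(0,0,0),(505,196,148),(505,196,172)]:
    print(P,np.array(proj("side",P))+c[2:4],np.array(proj("top",P))+c[:2])
E
python3 -m crank '[[[0,0,0,0,0,0,85],[0,0,0,0,0,0,85],[0,0,0,0,0,0,85],[0,0,0,0,0,0,85],[0,0,0,0,0,0,85],[0,0,0,0,0,0,85],[0,0,0,0,0,0,85],[0,0,0,0,0,0,85]]]'
python3 - <<'E'
from h import *
b=capture("side");cv2.imwrite("pics/b.png",b);a=cv2.imread("pics/a.png");s0=cv2.imread("pics/side0.png")
f=lambda i:cv2.resize(np.clip(i[215:270,195:245].astype(float)*2.5,0,255).astype(np.uint8),None,fx=8,fy=8,interpolation=2)
cv2.imwrite("pics/g3.png",np.hstack([f(a),f(b)]))
E
```

```text
(0, 0, 0) [392.22 247.69] [254.79 321.26]
(505, 196, 148) [221.77 252.2 ] [200.94 184.24]
(505, 196, 172) [221.16 247.45] [199.85 182.97]
time_s: 6.75
eef_pos: [505.1, 196.0, 148.1]
ee_rot: [0.0, 1.0, -0.015, -0.0]
force: [-0.3, -0.2, -0.3]
grip_width: 0.992
grip_force: 0.0
```

View pics/g3.png

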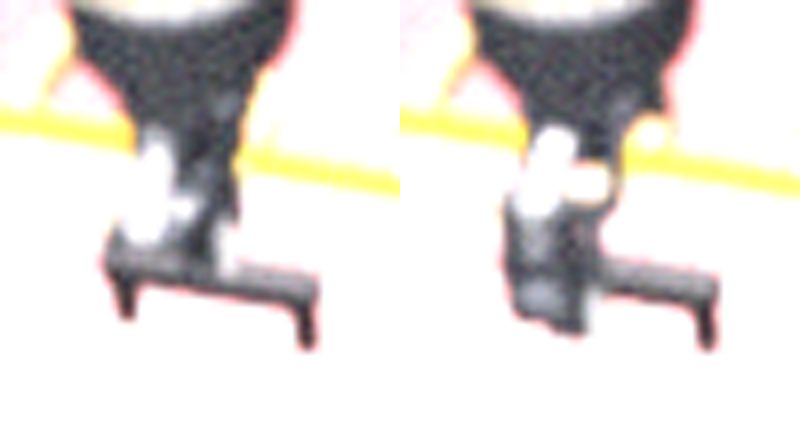

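Closed, the pads sit above or behind the bar; open, the near finger is visible in front of it but about 10 px higher than expected and a little to +x. So the fingertips appear to be higher than the reading by about 30 mm. An 18 mm descent is safe either way, so I'll do that, shift x by -6 mm and close again.

```bash

python3 -m crank '[[[-0.04,0,0.1,0,0,0,85],[-0.04,0,0.1,0,0,0,85],[-0.04,0,0.1,0,0,0,85],[-0.04,0,0.1,0,0,0,85],[-0.04,0,0.1,0,0,0,85],[-0.04,0,0.1,0,0,0,85],[0,0,0.1,0,0,0,85],[0,0,0,0,0,0,85]]]' 40
python3 -m crank '[[[0,0,0,0,0,0,5],[0,0,0,0,0,0,5],[0,0,0,0,0,0,5],[0,0,0,0,0,0,5],[0,0,0,0,0,0,5],[0,0,0,0,0,0,5],[0,0,0,0,0,0,5],[0,0,0,0,0,0,5]]]'
python3 - <<'E'
from h import *
b=capture("side");cv2.imwrite("pics/c.png",b)
print(b[236:262,204:240].max(2)//10)
E
```

```text
time_s: 7.6
eef_pos: [499.0, 196.1, 130.2]
ee_rot: [0.0, 1.0, -0.015, -0.0]
force: [-0.1, -0.3, -0.2]
grip_width: 0.995
grip_force: 0.0
time_s: 8.4
eef_pos: [499.2, 196.2, 130.8]
ee_rot: [-0.0, 1.0, -0.015, 0.0]
force: [-1.2, 0.5, 2.8]
grip_width: 0.173
grip_force: 39.7
[[23 22 22 22 22 22 22 22 20 15  8  5  7  8  7  5  4  3  3  2  3  4  3  5
  10 18 22 22 23 23 23 23 23 23 23 23]
 [23 23 23 23 22 22 22 22 21 17 10  7  9 10  9  6  4  3  2  2  3  4  4  7
  13 18 20 20 21 21 21 21 22 22 22 23]
 [23 23 23 23 23 23 23 23 23 20 13  9 12 13 11  8  4  3  3  2  4  4  5 10
  15 20 21 21 20 20 20 20 20 20 20 21]
 [22 23 23 23 23 23 24 24 23 22 15 11 14 15 13  8  4  3  4  4  4  3  5 10
  17 21 22 22 22 22 21 21 21 21 20 20]
 [20 21 22 22 23 23 23 23 23 22 16 12 14 14 12  8  5  4  5  5  4  3  4 10
  16 21 22 22 22 22 22 22 22 22 22 22]
 [19 19 20 20 21 21 21 21 21 20 17 14 14 14 12  7  5  4  5  5  4  3  3  9
  16 21 22 22 22 22 22 22 22 22 22 22]
 [20 19 18 19 18 18 18 19 19 18 17 15 14 14 11  7  5  5  5  4  4  4  3  8
  15 21 22 22 22 22 22 22 22 22 22 22]
 [21 20 19 17 15 14 15 16 16 16 15 15 
[... 1409 characters left out ...]
 3  8 15 21 22 22 22]
 [23 23 23 23 22 21 19 19 20 22 22 22 22 22 22 22 22 22 22 22 22 22 22 22
  22 22 20 14  6  3  7 15 21 22 22 22]
 [24 24 24 23 23 22 22 22 22 22 22 22 22 22 22 22 22 22 22 22 22 22 22 22
  22 22 21 15  7  4  8 16 21 22 22 22]
 [23 23 24 24 23 23 23 22 22 22 22 22 22 22 22 22 22 22 22 22 22 22 22 22
  22 22 21 17 10  7 11 17 22 22 22 22]
 [22 22 23 23 23 23 23 23 22 22 22 22 22 22 22 22 22 22 22 22 22 22 22 22
  22 22 22 20 16 14 16 20 22 22 22 22]
 [21 21 21 22 22 23 23 23 23 22 22 22 22 22 22 22 22 22 22 22 22 22 22 22
  22 22 22 22 21 20 20 22 22 22 22 22]
 [22 21 20 20 21 22 23 23 23 22 22 22 22 22 22 22 22 22 22 22 22 22 22 22
  22 22 22 22 22 22 22 22 22 22 22 22]]
```

Gripped: 39.7 N at about 15 mm opening. So the fingers are 25–40 mm higher than reported, and I'll calibrate that before the die. Now I'll slide the guard along the tool's +y (jig -y).

```bash

python3 -m crank '[[[0,0.4,0,0,0,0,5],[0,0.7,0,0,0,0,5],[0,0.8,0,0,0,0,5],[0,0.8,0,0,0,0,5],[0,0.8,0,0,0,0,5],[0,0.8,0,0,0,0,5],[0,0.7,0,0,0,0,5],[0,0.4,0,0,0,0,5]]]'
python3 -m crank '[[[0,0.1,0,0,0,0,5],[0,0.1,0,0,0,0,5],[0,0.1,0,0,0,0,5],[0,0,0,0,0,0,5],[0,0,0,0,0,0,5],[0,0,0,0,0,0,5],[0,0,0,0,0,0,5],[0,0,0,0,0,0,5]]]'
python3 - <<'E'
from h import *
s=sense();print(s["eef_pos"],s["force"],s["grip_width"],s["grip_force"])
cv2.imwrite("pics/t4.png",capture("top"));cv2.imwrite("pics/s4.png",capture("side"))
E
```

```text
time_s: 9.25
eef_pos: [494.1, 59.8, 130.8]
ee_rot: [-0.0, 1.0, -0.016, -0.001]
force: [-3.8, 2.1, 6.7]
grip_width: 0.168
grip_force: 40.1
time_s: 10.05
eef_pos: [493.9, 52.9, 130.8]
ee_rot: [0.0, 1.0, -0.015, -0.001]
force: [-5.7, -1.1, 7.8]
grip_width: 0.168
grip_force: 40.2
[493.89470036  52.87701661 130.79127595] [-5.67707797 -1.09307244  7.82153523] 0.16802122102968448 40.166144371032715
```

```bash

python3 -m crank '[[[0,0.05,0,0,0,0,5],[0,0.05,0,0,0,0,5],[0,0.05,0,0,0,0,5],[0,0.05,0,0,0,0,5],[0,0.05,0,0,0,0,5],[0,0,0,0,0,0,5],[0,0,0,0,0,0,5],[0,0,0,0,0,0,5]]]'
python3 - <<'E'
from h import *
s=sense();print(s["eef_pos"],s["force"])
for n in("top","side"):cv2.imwrite(f"pics/{n}4.png",capture(n))
t=cv2.imread("pics/top4.png");s=cv2.imread("pics/side4.png")
cv2.imwrite("pics/g4.png",np.hstack([cv2.resize(t[120:220,150:235],None,fx=5,fy=5,interpolation=2),cv2.resize(s[160:285,190:280],None,fx=4,fy=4,interpolation=2)]))
E
```

```text
time_s: 10.95
eef_pos: [493.9, 52.8, 130.8]
ee_rot: [-0.006, 1.0, -0.015, -0.0]
force: [-1.0, 33.9, 6.9]
grip_width: 0.172
grip_force: 40.3
[493.90677339  52.78843006 130.79533391] [-1.01962389 33.94608172  6.91211697]
```

View pics/g4.png

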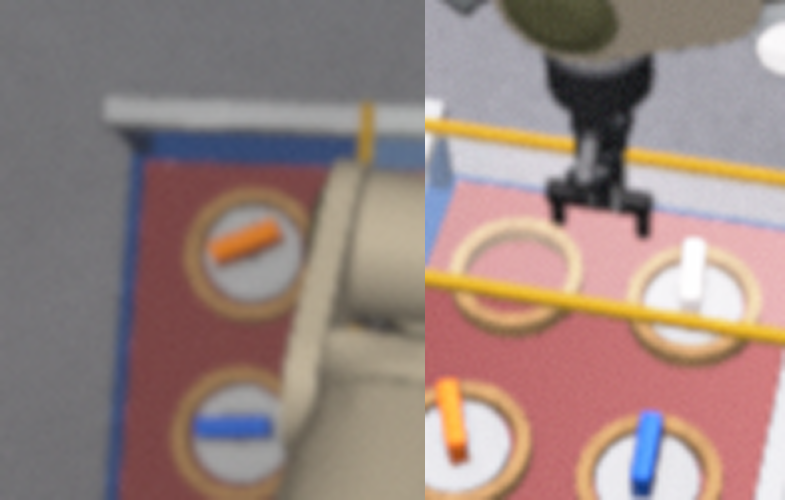

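The guard is at its stop (34 N push, at about 0.17), and the orange die is now uncovered at top (199,168). Release, rise, move over the die and turn.

```bash

python3 -m crank '[[[0,-0.15,0,0,0,0,85],[0,0,0,0,0,0,85],[0,0,0,0,0,0,85],[0,0,0,0,0,0,85],[0,0,-0.5,0,0,0,85],[0,0,-0.9,0,0,0,85],[0,0,-0.9,0,0,0,85],[0,0,-0.9,0,0,0,85]]]'
python3 -m crank '[[[0.33,-0.85,0,0,0,0,85],[0.33,-0.85,0,0,0,0,85],[0.33,-0.85,0,0,0,0,85],[0.33,-0.85,0,0,0,0,85],[0.33,-0.85,0,0,0,0,85],[0.33,-0.85,0,0,0,0,85],[0.33,-0.85,0,0,0,0,85],[0.33,-0.85,0,0,0,0,85]]]'
python3 -m crank '[[[0,0,0,0,0,-0.97,70],[0,0,0,0,0,-0.97,70],[0,0,0,0,0,-0.97,70],[0,0,0,0,0,-0.97,70],[0,0,0,0,0,-0.97,70],[0,0,0,0,0,-0.97,70],[0,0,0,0,0,-0.97,70],[0,0,0,0,0,-0.97,70]]]'
python3 -m crank '[[[0,0,0,0,0,-0.97,60],[0,0,0,0,0,-0.97,60],[0,0,0,0,0,-0.97,60],[0,0,0,0,0,-0.97,60],[0,0,0,0,0,-0.97,60],[0,0,0,0,0,-0.97,60],[0,0,0,0,0,0,60],[0,0,0,0,0,0,60]]]'
python3 go.py 564 216 115 1.861
python3 - <<'E'
from h import *
for n in("top","side"):cv2.imwrite(f"pics/{n}5.png",capture(n))
s=cv2.imread("pics/side5.png")[205:290,170:245]
print("orange px side:");b,g,r=[s[:,:,i].astype(int) for i in range(3)]
for row in range(0,85):print("%3d "%(205+row)+"".join("O" if r[row,i]>180 and b[row,i]<110 else ("#" if max(b[row,i],g[row,i],r[row,i])<90 else ("+" if max(b[row,i],g[row,i],r[row,i])<140 else ".")) for i in range(75)))
E
```

```text
time_s: 11.85
eef_pos: [494.6, 50.7, 211.4]
ee_rot: [0.0, 1.0, -0.015, -0.0]
force: [0.0, -0.1, 0.5]
grip_width: 0.997
grip_force: 0.0
time_s: 12.65
eef_pos: [566.3, 219.5, 210.4]
ee_rot: [0.0, 1.0, -0.015, -0.0]
force: [0.3, -0.8, 0.3]
grip_width: 0.995
grip_force: 0.0
time_s: 13.45
eef_pos: [566.0, 218.6, 210.4]
ee_rot: [0.0, 0.863, 0.505, -0.0]
force: [-0.3, -0.5, 0.5]
grip_width: 0.818
grip_force: 0.0
time_s: 14.25
eef_pos: [566.0, 218.8, 210.5]
ee_rot: [-0.0, 0.597, 0.802, -0.0]
force: [-0.3, 0.4, 0.6]
grip_width: 0.7
grip_force: 0.0
t 14.25 pos [565.962 218.809 210.481] F [-0.305  0.439  0.573] w 0.6997796798673214 0.0 j [ 0.176  0.488  1.205 -0.     1.448 -0.115]
shift [-0.085 -0.107  3.819] turn [-0.001  0.001  0.005]
orange px side:
205 ...+###############################+........+++....+++++...................
206 ...+###############################+........++++..+####++++++++............
207 ...+###############################+..........+...+############++++++......
208 ...+###############################+..........+...+##################++++++
209 ...+####################
[... 5751 characters left out ...]
........................O..+..O...O.......................++
282 ..........O....O......................O.++..O..O.........................++
283 .........O.......OO.................O..++..OO.O..O.OOO....................+
284 ...................O..............OO.+++..OO.OO..........OO................
285 ............O........OO........OO...+++..OO.O....OO......O.O...............
286 ...........O.OO..........OOOO.....+++...OOOOO..OO..O.....O.O...............
287 ...........O..................++.+....OOOOO.OOO.OO...O......O..............
288 ...O.........O..............++........OOO.O.OOO......O....O..O.............
289 ............O.OO.OOO..............OOOOOOO.OOO.................O............
```

```bash
python3 - <<'E'
from fit import *
c=s.x[6:10]
P=np.array([566,218.8,215.])
f=lambda P:np.array(proj("side",P))+c[2:4]
print("pred",f(P),"J",[f(P+d)-f(P) for d in 10*np.eye(3)])
obs=np.array([194.2,236.])
from scipy.optimize import fsolve
for dy in(-5,0,5):
    print(dy,fsolve(lambda v:f(P+[v[0],dy,v[1]])-obs,[10,30]))
# die grip top from the new top & side picture by colour
from h import *
for n,th in(("top",None),("side",None)):
    im=cv2.imread(f"pics/{n}5.png" if n=="side" else "pics/top4.png");h=cv2.cvtColor(im,cv2.COLOR_BGR2HSV)
    m=((h[:,:,0]<17)&(h[:,:,0]>6)&(h[:,:,1]>190)).astype(np.uint8)
    k,l,st,ce=cv2.connectedComponentsWithStats(m)
    for i in range(1,k):
        if st[i,4]>25 and 150<ce[i,0]<260 and 130<ce[i,1]<300:
            pts=np.argwhere(l==i)[:,::-1].astype(np.float32);print(n,ce[i],st[i],cv2.minAreaRect(pts))
E
```

```text
pred [196.   242.54] J [array([-3.61, -0.49]), array([-0.94,  3.08]), array([-0.42, -2.12])]
-5 [ 3.57 22.63]
0 [ 1.36 30.19]
5 [-0.84 37.74]
```

```bash
cat > asc.py <<'E'
from h import *;import sys
y0,y1,x0,x1=map(int,sys.argv[1:5]);n=sys.argv[5];im=capture(n);cv2.imwrite("pics/%s_%d.png"%(n,sense()["time_s"]*100),im)
h=cv2.cvtColor(im,cv2.COLOR_BGR2HSV).astype(int)
for r in range(y0,y1):print("%3d "%r+"".join("#" if h[r,c,2]<90 else "+" if h[r,c,2]<130 else "O" if 6<h[r,c,0]<20 and h[r,c,1]>140 and h[r,c,2]>190 else "." for c in range(x0,x1)))
E
python3 -m crank '[[[-0.05,0.06,0.5,0,0,0,60],[-0.05,0.06,0.5,0,0,0,60],[-0.05,0.06,0.5,0,0,0,60],[-0.04,0.06,0.5,0,0,0,60],[-0.04,0.05,0.5,0,0,0,60],[-0.04,0.05,0.5,0,0,0,60],[0,0,0.5,0,0,0,60],[0,0,0.5,0,0,0,60]]]'
python3 asc.py 220 280 170 230 side
```

```text
time_s: 15.15
eef_pos: [575.9, 215.2, 109.5]
ee_rot: [-0.0, 0.596, 0.803, -0.0]
force: [0.4, -0.3, 0.0]
grip_width: 0.701
grip_force: 0.0
220 ############################++..............................
221 ###########################++...............................
222 ##########################+++...............................
223 +########################++++....+..........................
224 .++####################++++..+++++..........................
225 ...++#################++++++++++##+.........................
226 .....++++#########++++++++++######+.........................
227 .....++++++++++++++++++++##########+........++..............
228 ......+#+###+++++++++###############........+.+.............
229 ......+#############################........................
230 .......############################+........................
231 ......+#############################+.........+.............
232 ......+##############################+.....++++.O...........
233 ......+###############################++##+####.............
234 .....++##############################++++++####.
[... 2237 characters left out ...]
................OOOO..............................
270 ..........................OOOO..............................
271 ..........................OOOO..............................
272 ..........................O.................................
273 ............................................................
274 ..+.........................................................
275 ............................................................
276 ............................................................
277 ............................................................
278 ............................................................
279 ............................................................
```

Fingers and bar agree: the finger midpoint is at col 195.3 and is expected to land at (196.8,262.9), against the bar's top centre at (197.2,263.3). I'll descend and grip.

```bash

python3 -m crank '[[[0,0,0.5,0,0,0,60],[0,0,0.5,0,0,0,60],[0,0,0.5,0,0,0,60],[0,0,0.5,0,0,0,60],[0,0,0.4,0,0,0,60],[0,0,0.2,0,0,0,60],[0,0,0.1,0,0,0,60],[0,0,0,0,0,0,60]]]' 60
python3 go.py 575.9 215 38 1.861
python3 asc.py 240 295 165 225 side
```

```text
time_s: 16.0
eef_pos: [576.0, 215.2, 43.0]
ee_rot: [0.0, 0.596, 0.803, 0.0]
force: [0.2, -0.3, 0.4]
grip_width: 0.7
grip_force: 0.0
t 16.0 pos [576.037 215.176  43.048] F [ 0.197 -0.287  0.406] w 0.7000093826431261 0.0 j [ 0.167  0.655  1.387 -0.     1.099 -0.128]
shift [-0.005 -0.007  0.202] turn [0.    0.    0.034]
240 .........++#####################+++++++###+.............+...
241 .........++++#################++++++######+........+++++....
242 .........+..++############++++++++#########+......+++++.....
243 ..............+###++++#++++++++############+................
244 ........+.....+##########+++###############.................
245 ........+.....+############################+................
246 .......++......#############################+.....++++......
247 ......+++......##############################+++++####+.....
248 ......+.......+#############################+..+++####+.....
249 ............+++#############################+...++####+.....
250 ......+++++++###############################+....+####+.....
251 .....++++###################################+....+####+.....
2
[... 2093 characters left out ...]
.................................++...............
285 ...+........................................................
286 ............................................................
287 ............................................................
288 ............................................................
289 ............................................................
290 ............................................................
291 ............................................................
292 ............................................................
293 ............................................................
294 ............................................................
```

```bash

python3 -m crank '[[[0,0,0.1,0,0,0,60],[0,0,0.1,0,0,0,60],[0,0,0,0,0,0,5],[0,0,0,0,0,0,5],[0,0,0,0,0,0,5],[0,0,0,0,0,0,5],[0,0,0,0,0,0,5],[0,0,0,0,0,0,5]]]' 60
python3 go.py 576 215 250 1.861
```

```text
time_s: 16.85
eef_pos: [576.4, 215.3, 38.6]
ee_rot: [0.0, 0.596, 0.803, 0.0]
force: [3.0, 1.3, 3.6]
grip_width: 0.175
grip_force: 59.6
t 16.85 pos [576.432 215.26   38.594] F [2.968 1.315 3.611] w 0.17519553261021328 59.57952797412872 j [ 0.167  0.661  1.39   0.     1.089 -0.128]
shift [-0.006 -0.008 -8.456] turn [0.01  0.001 0.034]
```

```bash

python3 -m crank '[[[0,0,-0.2,0,0,0,5],[0,0,-0.4,0,0,0,5],[0,0,-0.7,0,0,0,5],[0,0,-0.9,0,0,0,5],[0,0,-1,0,0,0,5],[0,0,-1,0,0,0,5],[0,0,-1,0,0,0,5],[0,0,-1,0,0,0,5]]]' 60
python3 -m crank '[[[0,0,-0.9,0,0,0,5],[-0.2,0,-0.9,0,0,0,5],[-0.4,-0.1,-0.9,0,0,0,5],[-0.6,-0.1,-0.8,0,0,0,5],[-0.8,-0.2,-0.6,0,0,0,5],[-0.8,-0.2,-0.5,0,0,0,5],[-0.8,-0.2,-0.3,0,0,0,5],[-0.8,-0.2,-0.2,0,0,0,5]]]'
python3 -m crank '[[[-0.8,-0.2,0,0,0,0,5],[-0.8,-0.2,0,0,0,0,5],[-0.8,-0.2,0,0,0,0,5],[-0.8,-0.2,0,0,0,0,5],[-0.8,-0.2,0,0,0,0,5],[-0.8,-0.2,0,0,0,0,5],[-0.8,-0.2,0,0,0,0,5],[-0.8,-0.2,0,0,0,0,5]]]'
python3 go.py 602 -275 330 1.861
```

```text
time_s: 17.65
eef_pos: [575.4, 215.0, 194.5]
ee_rot: [-0.0, 0.596, 0.803, -0.0]
force: [-0.4, 0.6, -2.3]
grip_width: 0.178
grip_force: 58.8
time_s: 18.45
eef_pos: [583.5, 101.8, 321.6]
ee_rot: [-0.0, 0.596, 0.803, -0.0]
force: [0.1, 0.4, -2.7]
grip_width: 0.175
grip_force: 58.8
time_s: 19.25
eef_pos: [591.7, -62.8, 320.9]
ee_rot: [-0.001, 0.596, 0.803, -0.0]
force: [-0.1, 0.3, -1.7]
grip_width: 0.175
grip_force: 58.8
t 19.25 pos [591.651 -62.756 320.883] F [-0.126  0.277 -1.748] w 0.17478204353359106 58.83296728134155 j [-0.302  0.434  1.008 -0.     1.701 -0.597]
shift [-8.243 -2.072 -0.367] turn [-0.007 -0.004  0.033]
```

```bash

python3 -m crank '[[[-0.9,-0.2,-0.05,0,0,0,5],[-0.9,-0.2,-0.05,0,0,0,5],[-0.9,-0.2,-0.05,0,0,0,5],[-0.9,-0.2,-0.05,0,0,0,5],[-0.9,-0.2,-0.05,0,0,0,5],[-0.9,-0.2,-0.05,0,0,0,5],[-0.8,-0.2,-0.05,0,0,0,5],[-0.6,-0.2,0,0,0,0,5]]]'
cat > fin.py <<'E'
# target: reported TCP for underside at focus + back*dir
from go import *
F=np.array([644.5,-303,243.]);az=2.567;d=np.array([np.sin(.55)*np.cos(az),np.sin(.55)*np.sin(az),np.cos(.55)])
back=float(sys.argv[1]);corr=np.array(list(map(float,sys.argv[2:5])) if len(sys.argv)>2 else [0,0,0])
s_,e,r=pose();z=r.as_matrix()[:,2];ax=np.cross(z,-d);n=np.linalg.norm(ax)
rv=ax/n*np.arctan2(n,z@-d) if n>1e-6 else ax
delta(F+back*d+corr,R.from_rotvec(rv)*r)
print("tilt left",np.linalg.norm(rv))
E
python3 fin.py 70
```

```text
time_s: 20.05
eef_pos: [603.0, -237.4, 329.4]
ee_rot: [-0.0, 0.596, 0.803, -0.0]
force: [-0.4, -0.4, -1.6]
grip_width: 0.176
grip_force: 58.8
t 20.05 pos [ 602.956 -237.404  329.415] F [-0.381 -0.411 -1.591] w 0.17615110996531683 58.791369795799255 j [-0.555  0.584  0.757 -0.     1.802 -0.85 ]
shift [-1.876 -0.115  1.068] turn [-2.549 -3.013  0.   ]
tilt left 0.550963036477103
```

```bash

python3 -m crank '[[[-0.5,-0.03,0,0,0,0,5],[-0.5,-0.03,0,-0.2,-0.2,0,5],[-0.5,-0.03,0,-0.4,-0.5,0,5],[-0.3,-0.03,0,-0.5,-0.6,0,5],[0,0,0,-0.5,-0.6,0,5],[0,0,0,-0.5,-0.6,0,5],[0,0,0,-0.4,-0.5,0,5],[0,0,0,0,0,0,5]]]'
python3 fin.py 70
python3 - <<'E'
from h import *
t=capture("top");s=capture("side");cv2.imwrite("pics/top6.png",t);cv2.imwrite("pics/side6.png",s)
f=lambda i,x,y:cv2.resize(i[y:y+100,x:x+66],None,fx=6,fy=6,interpolation=2)
cv2.imwrite("pics/g6.png",np.hstack([f(t,315,95),f(s,180,55)]))
E
```

```text
time_s: 20.85
eef_pos: [611.8, -278.6, 329.5]
ee_rot: [0.268, 0.574, 0.774, 0.015]
force: [-0.1, 0.9, -2.0]
grip_width: 0.175
grip_force: 58.9
t 20.85 pos [ 611.824 -278.632  329.475] F [-0.111  0.941 -2.047] w 0.1747962762782261 58.892993330955505 j [-0.607  0.264  1.326  0.016  1.009 -0.906]
shift [ 0.249 -0.347  1.003] turn [-0.051 -0.023  0.   ]
tilt left 0.007782704895382695
```

View pics/g6.png

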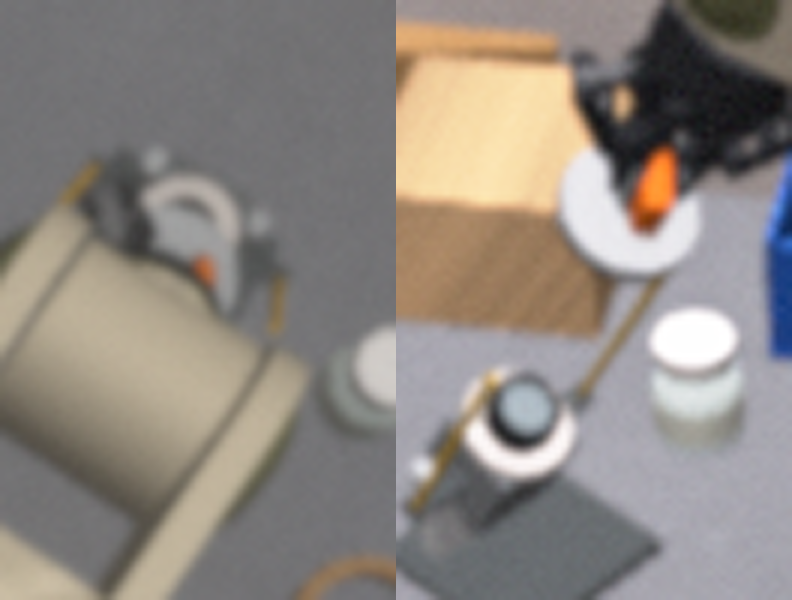

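The side view shows the die held over the camera with its disc at pic (632,210), facing the lens. It is offset outwards along the line of sight as planned, and the dark camera and its pins are undisturbed. I'll fit the die's true position to the disc outline in both views.

```bash
cat > die.py <<'E'
from fit import *
from go import pose
from scipy.optimize import least_squares
np.set_printoptions(precision=2,suppress=True)
c=s.x[6:10]
st,e,r=pose();zt=r.as_matrix()[:,2]
th=np.linspace(0,2*np.pi,180);X=r.as_matrix()
circ=np.array([38*np.cos(th),38*np.sin(th)]).T@X[:,:2].T
def out(P):
    pts=np.vstack([P+circ,P-14*zt+circ])
    a=np.array([proj("side",p) for p in pts])+c[2:4];b=np.array([proj("top",p) for p in pts])+c[:2];return a,b
def meas(P):
    a,b=out(P);return np.array([a[:,0].min(),a[:,0].max(),a[:,1].max(),b[:,0].max()])
toolh=e-3.4*zt;worldh=e+[0,0,27]+23.6*zt
if __name__=="__main__":
    obs=np.array([206.9,230.75,100.9,355.1])
    print("tool",toolh,meas(toolh),"world",worldh,meas(worldh),"obs",obs)
    q=least_squares(lambda P:meas(P)-obs,toolh);print("fit",q.x,q.fun,"fit-rep",q.x-e)
    im=cv2.imread("pics/side6.png")
    for rr in(88,92,95,98,100,101,102,103):print(rr,im[rr,200:236].mean(1).astype(int))
    t=cv2.imread("pics/top6.png")
    for rr in(136,138,140,142,144,146):print(rr,t[rr,340:366].mean(1).astype(int))
E
python3 die.py
```

```text
tool [ 611.84 -279.12  333.75] [205.31 229.59 102.08 354.74] world [ 623.51 -286.79  337.64] [202.17 226.44  99.23 357.37] obs [206.9  230.75 100.9  355.1 ]
fit [ 606.81 -278.53  339.39] [-0.26  0.26  0.02  0.02] fit-rep [-6.5   1.55  8.54]
88 [200 197 196 204 206 203 193 199 226 235 236 236 234 233 235 226 194 140
  98  89 104 129 146 149 149 158 164 169 197 207 187 170 163 162 164 166]
92 [119 120 125 121 123 115 121 132 178 220 235 236 236 235 233 234 235 228
 202 145  94  78  78 114 168 217 232 233 232 227 203 176 168 167 168 167]
95 [126 122 123 120 122 117 118 114 110 132 178 217 231 234 234 235 233 233
 233 229 224 219 219 224 232 235 234 232 226 201 176 167 167 167 167 168]
98 [121 122 120 114 122 124 123 124 117 112 109 110 129 156 188 213 227 229
 230 232 232 233 232 231 228 222 201 180 167 165 165 168 167 169 170 170]
100 [118 117 121 122 128 123 119 116 119 119 123 115  97  88  90 110 133 144
 153 162 164 170 164 153 139 139 152 161 166 166 167 168 169 169 171 173]
101 [120 119 118 128 125 122 118 117 117 123 122 115 104  87  79  85  99 111
 121 123 123 123 115 104 118 14
[... 310 characters left out ...]
8 168 168 168 167 167 170 170 171]
136 [ 90 106 120 132 141 151 152 150 149 153 157 158 156 146 118  93  84  82
  84  88  93 106 112 116 115 117]
138 [ 88  79  78  78  87  99 109 109 114 127 141 151 155 145 119  94  84  82
  81  83  90 103 109 114 115 117]
140 [138 138 132 119  98  83  74  79  93 112 129 147 153 145 122  98  86  83
  84  84  86  88  95 104 112 116]
142 [144 147 147 146 143 136 125 103  87  89 112 141 150 146 123  99  92  95
 100  97  94  95 104 111 116 115]
144 [155 151 147 143 143 145 149 146 125  99  97 125 143 140 115  98 101 110
 116 109 102 104 113 118 117 117]
146 [161 159 157 155 151 147 145 144 141 125 105 108 124 116 102 102 111 114
 117 110 104 107 116 118 117 115]
```

```bash
sed -i 's/206.9,230.75,100.9,355.1/206.8,230.4,101.6,354.3/; /for rr in/d' die.py; python3 die.py
```

```text
tool [ 611.84 -279.12  333.75] [205.31 229.59 102.08 354.74] world [ 623.51 -286.79  337.64] [202.17 226.44  99.23 357.37] obs [206.8 230.4 101.6 354.3]
fit [ 607.16 -276.42  338.19] [-0.39  0.38  0.03  0.03] fit-rep [-6.15  3.66  7.35]
```

The fit puts the underside about 6 mm (3–10 mm) behind the reported TCP along the tool axis, so the two estimates agree within 5 mm. I'll compute the approach with that correction.

```bash
python3 fin.py 40 3.5 -2 -3.5; python3 fin.py 0 3.5 -2 -3.5 | grep shift
```

```text
t 20.95 pos [ 613.308 -280.082  330.844] F [ 0.21   0.46  -1.347] w 0.1761982507248115 58.892356753349304 j [-0.608  0.268  1.317  0.016  1.013 -0.906]
shift [ 0.288 -0.34   2.41 ] turn [-0.05  -0.019  0.   ]
tilt left 0.007475357703314739
shift [ 0.284 -0.328  4.01 ] turn [-0.05  -0.019  0.   ]
```

```bash

python3 -m crank '[[[0.1,-0.1,0,0,0,0,5],[0.1,-0.12,0,-0.05,-0.02,0,5],[0.08,-0.12,0.3,0,0,0,5],[0,0,0.5,0,0,0,5],[0,0,0.5,0,0,0,5],[0,0,0.5,0,0,0,5],[0,0,0.4,0,0,0,5],[0,0,0.2,0,0,0,5]]]'
python3 -m crank '[[[0,0,0.3,0,0,0,5],[0,0,0.3,0,0,0,5],[0,0,0.3,0,0,0,5],[0,0,0.3,0,0,0,5],[0,0,0.2,0,0,0,5],[0,0,0.1,0,0,0,5],[0,0,0.1,0,0,0,5],[0,0,0,0,0,0,5]]]'
python3 fin.py 0 3.5 -2 -3.5
python3 - <<'E'
from h import *
t=capture("top");s=capture("side");cv2.imwrite("pics/top7.png",t);cv2.imwrite("pics/side7.png",s)
E
cat > edge.py <<'E'
from die import *
F=np.array([643.9,-302.5,246.3]);G=np.array([644.5,-303,243.])
print("pred die",toolh-2.6*zt,meas(toolh-2.6*zt),"\nwanted cam-focus",meas(F),"nominal",meas(G))
im=cv2.imread("pics/side7.png").mean(2).astype(int);t=cv2.imread("pics/top7.png").mean(2).astype(int)
print("side rows");[print(k,im[k,190:232]) for k in range(98,128,3)]
print("side bottom cols");[print(k,im[112:132,k]) for k in(206,208,210,212,214)]
print("top rows");[print(k,t[k,338:366]) for k in range(132,152,2)]
E
python3 edge.py
```

```text
time_s: 21.75
eef_pos: [631.4, -294.2, 271.8]
ee_rot: [0.271, 0.573, 0.773, 0.017]
force: [-0.0, 0.5, -2.2]
grip_width: 0.176
grip_force: 58.9
time_s: 22.55
eef_pos: [648.7, -305.4, 239.4]
ee_rot: [0.272, 0.573, 0.773, 0.017]
force: [-0.5, 0.3, -2.5]
grip_width: 0.179
grip_force: 58.9
t 22.55 pos [ 648.732 -305.421  239.364] F [-0.528  0.323 -2.536] w 0.17864704611253146 58.931143283843994 j [-0.611  0.404  1.368  0.026  0.818 -0.918]
shift [ 0.019 -0.018 -0.022] turn [ 0.007  0.01  -0.   ]
tilt left 0.001690417609865315
pred die [ 646.1  -303.7   244.96] [199.7  222.64 117.73 354.39] 
wanted cam-focus [200.21 223.17 117.71 354.17] nominal [200.17 223.1  118.36 354.04]
side rows
98 [130 129 126 123 121 122 122 123 123 121 121 123 147 186 220 222 184 133
  90  52  28  29  32  28  34  68  97 105  92  67  50  45  36  29  29  29
  35  46  54  66  80  76]
101 [126 121 122 120 120 125 125 123 120 118 130 171 220 234 236 235 234 229
 187 116  52  52  68  85 123 147 150 146 129 118 125  92  52  60 100 125
 124 100  84  90 107 123]
104 [120 121 124 123 125 122 120 118 118 121 151 199 231 235 
[... 2297 characters left out ...]
151 148 145 146 142 136 128 116  95  89 106 130 146 144 126 100
  87  84  84  87  85  88  95 105 113 117]
142 [163 161 158 157 153 150 146 147 151 152 141 118  98 115 140 137 112  93
  89  96  99  99  93  95 104 111 115 115]
144 [166 167 165 165 160 159 156 154 150 150 148 140 120 108 114 110  96  94
 103 110 115 109 103 106 113 118 119 116]
146 [172 170 169 168 168 165 164 162 159 156 154 149 140 129 117 106  99 103
 111 114 115 110 104 108 118 119 117 118]
148 [172 172 171 170 171 170 168 166 164 163 161 158 157 152 148 141 133 128
 121 119 117 113 108 111 117 119 119 118]
150 [176 174 174 173 173 173 170 169 169 167 167 165 165 161 158 158 152 149
 142 131 113 110 122 125 124 121 118 118]
```

The outline matches the wanted one: side left edge 200.7 vs 200.2, bottom 117.8 vs 117.7, top-view right edge 354.3 vs 354.2. I'll let it settle, then hand in.

```bash

python3 -m crank '[[[0,0,0,0,0,0,5],[0,0,0,0,0,0,5],[0,0,0,0,0,0,5],[0,0,0,0,0,0,5],[0,0,0,0,0,0,5],[0,0,0,0,0,0,5],[0,0,0,0,0,0,5],[0,0,0,0,0,0,5]]]'
python3 -c "
from rig import *
print(sense()['dq'],finish_job())"
```

```text
time_s: 23.45
eef_pos: [648.7, -305.4, 239.5]
ee_rot: [0.272, 0.573, 0.773, 0.017]
force: [0.1, -0.1, -2.0]
grip_width: 0.174
grip_force: 58.9
the job is handed in; nothing more can be done
[ 9.31441146e-04  7.64371189e-04  1.66062572e-03  1.14627338e-03
 -1.39329813e-03 -2.40924468e-05] None
```

I handed the job in at 23.5 s, with no verdict returned: the guard was slid to its stop, and the orange die is held still at about 59 N, its underside within a few mm of the focus by the camera images and facing down into the lens.

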